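# Lid the chopper and hold its dial on pulse

### The arm

A 6-joint arm with a two-finger parallel gripper is mounted at the origin on the work surface. World frame = base frame: x ahead of the robot, y to its left, z up, the work surface at z = 0. Lengths are in m, angles in rad, forces in N, time in s.
With the tool pointing down it reaches from about 0.275 to 0.875 m from the base axis. Payload 12.5 kg.
Tool frame: the origin (TCP) lies midway between the tips of the shut fingers; the grasp point (between the pads) lies ctrl.grasp_offset behind it (ctrl.grasp_offset is the distance from the TCP to the grasp point, in m); z points along the fingers, y is the line along which they close (so a half turn about z gives the same grasp; the last joint's range is limited). The gripper opens to 85 mm and grips with 20 to 120 N. Pads are 22 mm wide; open, the fingers measure 114 mm over their backs; the gripper's body (76 mm by 85 mm) begins 54 mm behind the grasp point. The pads swing forward as they close: fully open they stand 13 mm farther back than shut.
Start: joints at [-1.197, 0.351, 1.652, -0, 1.139, -0.085], TCP at [0.244, -0.493, 0.203] pointing down, gripper open.
Joint ranges: [-2.75, 2.75], [-0.79, 2.1], [0.01, 2.65], [-1.57, 4.71], [0.07, 3.14], [-2.87, 2.87]. Speed limits (rad/s): [2.22, 2.22, 2.79, 3.14, 3.14, 3.14].

### API

Orientations are given as a rotation vector (axis times angle).
In Python, from plant import ctrl, vision gives the robot as it stands.
- The arm moves only by the shell command python3 -m creep 'ROWS' [OPENING] [FORCE]. ROWS is JSON, a list of rows, each an object of numbers: "x", "y", "z": the shift along the tool's x, y, z in m; "yaw": the turn about the tool's z in rad. A call has 1 to 12 rows; each row shifts and turns the commanded pose from where the row before left it, along the tool's axes as they then stand; what a row does not reach is not made up. A row lasts 1/8 s, in which the tool goes at most 62.5 mm and 10.7 degrees, less where a joint would pass 70% of its speed; a pose out of reach is approached as far as the arm can. A call is refused whole if a number of a shift passes 0.0625 or a number of a turn 0.188, either way. A call with a gripper value outside its range is refused whole. OPENING is the finger opening in m, from 0 to 0.0854, set as the call begins (- or left out, the last holds). The fingers move at their own pace and stop on an object; FORCE is the grip in N (left out, the last holds). Time passes only in rows, so rows that do not move let the fingers close. It gives the time, the measured TCP pose, the force, the opening and the grip force at its end, in the units of the state.
- ctrl.read_state(): the state, without advancing time (a new reading comes with each control period).
- vision.capture(name): name is "scene" or "top"; returns a dict with "image" (420x560x3 uint8, red, green, blue), "fx", "fy", "cx", "cy" (pixels), "dist_coeffs" ([k1, k2, p1, p2, k3] as OpenCV has them; the pictures are not rectified), "T" (4x4, takes a point from camera to world coordinates). Camera axes: x right, y up, looking along -z (the intrinsics and any distortion apply to the point x, -y, -z); pixel columns grow to the right and rows downward; lengths in m; the calibration is good to about 2 mm. A picture is of the moment at which its call begins. There is no depth.
- ctrl.hand_in(): hands the job in; it is judged then, once.
The state is a dict: "time": time; "joint_pos": joint angles; "qd": joint speeds; "effort": joint torques, N m; "tcp_pos": TCP position; "orientation": TCP orientation; "contact_force": force on the tool from outside, world axes, zero at the start; "ft_torque": the same for the moment, N m; "grip_width": opening from 0.0 (shut) to 1.0 (fully open); "grip_force": force on a finger pad.
Only numpy, scipy, OpenCV 4.12 (cv2) and the standard library are available. Lean on these libraries where they do the work, as an engineer would, in place of code of your own. Each camera call takes 0.05 s, during which the arm holds its last target. There are 200 camera calls.

### The job

The food processor on the ledge is loaded with pecans: put its lid on, fully down in the bowl with the tongue in the slot of the motor housing, and let go of the lid. Only then turn the spring-return dial clockwise past the first and second clicks to the third (pulse) and hold it there against its spring; finish while still holding it, do not let go. Leave the other things on the ledge where they are.

Things in the scene. Friction and masses are not known exactly. Their poses are not given: they have to be found in the camera images.
- processor: white food processor, fixed, base 275 mm (its y) by 150 (x); origin at the centre of its underside, z up. Clear round bowl (axis at y +70 mm, at the rim 132 outside and 126 inside, rim 150 high, handle at the back below the rim, pecans and blade low inside). Box-shaped motor housing (x -65 to 65, y -135 to -8 mm, flat top 147 high) with the dial and the lid slot on top
- bowl_rim (a point): centre of the bowl's mouth, at rim height (150 mm above the ledge); axes as the processor's
- slot (a point): centre of the mouth of the lid slot in the motor housing's flat top (147 mm high): 30 mm wide (processor x) by 16 mm (processor y), 16 mm deep, 94 mm from the bowl's axis towards the dial (processor -y); axes as the processor's
- lid: white round lid with a grey bar handle, loose, 0.16 kg, lying right way up on the ledge; origin at the centre of its underside, z up. A spigot 120 mm in diameter (z 0 to 10) drops inside the bowl; a plate 142 in diameter (z 10 to 18) then rests on the rim, so the origin ends 10 mm below bowl_rim. Bar handle and tongue: see the lid_handle and lid_tongue points. Seated, the lid's +x points along the processor's -y
- lid_tongue (a point): middle of the lower end of the prong, 94 mm from the lid's centre along its +x, 2 mm above its underside; axes as the lid's. A tongue 20 mm wide stands out from the rim along +x to 102 mm from the centre (lid z 11 to 18 mm) and carries this prong, 8 mm (x) by 20 mm (y), pointing down at 90 to 98 mm from the centre. It stands in the slot when the lid is seated
- lid_handle (a point): centre of the lid's bar handle, on the lid's axis, 33 mm above its underside; axes as the lid's. The bar is 66 mm long (lid x), 20 mm thick (lid y) and stands 30 mm above the plate (lid z 18 to 48 mm): pinch it across its thickness from above
- dial (a joint): turn of the dial, rad, clockwise from above, about an upright axis 80 mm along -y from the processor's origin. 0 at rest; clicks at 0.4 (first), 0.8 (second), 1.2 (third, pulse); dead stop at 1.27. A spring (0.08 N m at rest, 0.14 at the third click, 0.05 more or less between clicks) turns it back to 0 from anywhere when let go: the clicks are felt but do not hold it
- dial_grip (a point): on the dial's axis, at the top of its grip bar (183 mm above the ledge); turns with the dial. The bar runs along this point's x: 50 mm long, 14 mm thick (point y), standing 27 mm above a round flange 54 mm in diameter whose top is 157 mm above the ledge. A pointer line marks its +x end. At rest the point's axes are the processor's
- dish: bystander: cream ceramic bowl, rim diameter 140 mm, 45 mm high; origin at its underside
- tin: bystander: small round steel tin with lid, 75 mm in diameter, 80 mm high; origin at its underside
- mug: bystander: white mug, 80 mm in diameter, 90 mm high; origin at its underside
- spring_clip: bystander: black spring clip with white balloon clips in its jaws, 110 by 35 mm, 35 mm high; origin at its underside
- spatula: bystander: spatula, 230 mm long, lying flat
Things that resemble listed ones, but are neither listed nor needed, are in the scene too. What is shaped like the lid but purple is not meant.

How it is judged:
On the way, in this order (a step that is already met when the one before it is completed fails the run):
1. the lid is seated in the bowl with its tongue in the slot, and let go (horizontal distance between lid and bowl_rim below 0.006 m and z of lid in the frame of bowl_rim below -0.007 m and horizontal distance between lid_tongue and slot below 0.009 m and angle between lid's own z axis and vertical below 0.05 rad and contact force between the fingers and lid below 0.05 N), for 0.3 s.
2. the dial is turned to its third click and held there by the gripper (horizontal distance between lid and bowl_rim below 0.006 m and z of lid in the frame of bowl_rim below -0.007 m and horizontal distance between lid_tongue and slot below 0.009 m and angle between lid's own z axis and vertical below 0.05 rad and value of joint dial above 1.08 rad and contact force between the fingers and dial above 0.5 N), for 0.3 s.
At the end, for the whole second after the job is handed in: The fingers press on the dial (over 0.5 N), still at its third click (over 1.08 rad). The lid, untouched by them, lies level (0.05 rad) and fully down: origin 7 mm or more below the rim, within 6 mm of the bowl axis, prong in the slot (within 9 mm of its centre from above) (all of step 2 and contact force between the fingers and lid below 0.05 N and velocity of joint dial between -0.1 and 0.1 rad/s); the arm keeps its last pose, push and grip.
It fails at once if the dial is turned past its first click while the lid is not seated (value of joint dial above 0.4 rad and not (horizontal distance between lid and bowl_rim below 0.006 m and z of lid in the frame of bowl_rim below -0.007 m and horizontal distance between lid_tongue and slot below 0.009 m and angle between lid's own z axis and vertical below 0.05 rad)).
It fails at once if a bystander is pushed more than 30 mm away or tipped (distance of any of dish, tin, mug, spring_clip, spatula from where it was at the start of the episode above 0.03 m or angle between any of dish, tin, mug, spring_clip, spatula's own z axis and vertical above 0.5 rad).
It also fails if it takes over 51 s, if anything falls off the work surface, if the arm or the gripper's body presses on something with over 40 N, if the wrist force passes 120 N, or if a joint passes its speed limit or range.

## Working session

There is one attempt and no reset: what is moved stays moved. The work goes in short steps, Python scripts to look and compute and a shell command to move; the robot and the scene stay as the last step left them, time stands still between calls to the robot, and variables do not carry over. Pictures are saved under pics/ and viewed, at most 10 in all, crops included, and the job is handed in when it is done.

```bash
mkdir -p pics; ls; cat > h.py <<'E'
import numpy as np, cv2
from plant import ctrl, vision
def cap(n,f):
    c=vision.capture(n); cv2.imwrite(f'pics/{f}.png',c['image'][:,:,::-1]); np.savez(f'pics/{f}.npz',**{k:c[k] for k in ('fx','fy','cx','cy','dist_coeffs','T')}); return c
def K(c): return np.array([[c['fx'],0,c['cx']],[0,c['fy'],c['cy']],[0,0,1.]])
def world(f,uv,z):
    c=np.load(f'pics/{f}.npz'); p=cv2.undistortPoints(np.array(uv,float).reshape(-1,1,2),K(c),c['dist_coeffs'])[:,0]
    d=np.c_[p[:,0],-p[:,1],-np.ones(len(p))]@c['T'][:3,:3].T; o=c['T'][:3,3]
    return o+d*((np.asarray(z)-o[2])/d[:,2])[:,None]
def pix(f,P):
    c=np.load(f'pics/{f}.npz'); q=(np.atleast_2d(P)-c['T'][:3,3])@c['T'][:3,:3]; q=q*[1,-1,-1]
    return cv2.projectPoints(q,np.zeros(3),np.zeros(3),K(c),c['dist_coeffs'])[0][:,0]
E
python3 - <<'E'
from h import *
for n in('scene','top'):
    c=cap(n,n); print(c['T'].round(3),c['fx'])
a=cv2.imread('pics/top.png');b=cv2.imread('pics/scene.png')
s=ctrl.read_state(); print(s,ctrl.grasp_offset)
E
```

```text
pics
[[ 6.250e-01 -6.820e-01  3.790e-01  9.300e-01]
 [ 7.800e-01  5.460e-01 -3.050e-01 -4.790e-01]
 [ 1.000e-03  4.860e-01  8.740e-01  1.259e+00]
 [ 0.000e+00  0.000e+00  0.000e+00  1.000e+00]] 418.7037897785007
[[ 0.023  0.983 -0.18   0.15 ]
 [-1.     0.022 -0.008 -0.08 ]
 [-0.004  0.18   0.984  1.564]
 [ 0.     0.     0.     1.   ]] 485.99624430933034
{'time': 0.1, 'joint_pos': array([-1.19660336e+00,  3.51154376e-01,  1.65237692e+00, -4.11344968e-05,
        1.13909388e+00, -8.46062342e-02]), 'qd': array([ 2.12458228e-04,  4.52884902e-05, -1.99558557e-03, -1.14142717e-04,
       -3.22686643e-04,  6.56366125e-04]), 'effort': array([ 1.18994001e-05, -5.06832075e+01, -2.91875052e+01, -1.08138686e-04,
        2.65618299e-03,  4.56511680e-05]), 'tcp_pos': array([ 0.24346696, -0.49280475,  0.2025212 ]), 'orientation': array([-3.05829679e+00, -7.14171084e-01,  2.91980508e-04]), 'contact_force': array([-1.13154484, -1.5409371 , -0.04593406]), 'ft_torque': array([ 0.00821876, -0.07119   , -0.02880436]), 'grip_force': 0.0, 'grip_width': 0.9954918987318745} 0.0187
```

View pics/top.png

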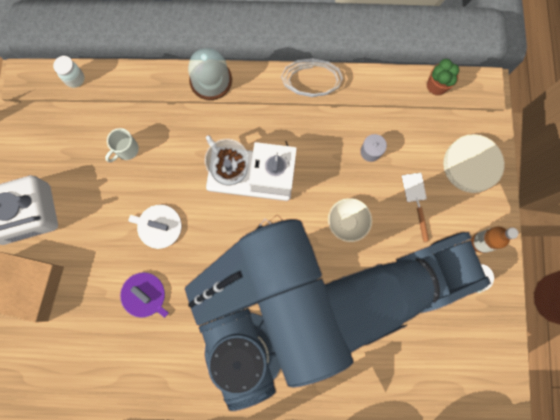

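View pics/scene.png

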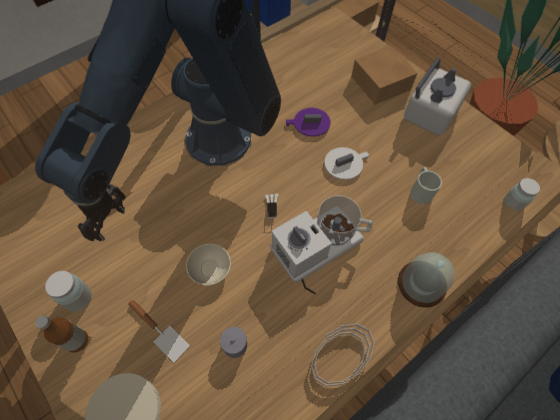

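White lid: top (159,226), scene (344,163). The decoy is the purple lid at top (143,295), and the white plate-like disc at top (474,163) could also be confused with it. The processor bowl is at top (229,163) and the dial at (276,165). Next I'll take a close crop of each view.

```bash
python3 - <<'E'
from h import *
a=cv2.imread('pics/top.png')[120:260,110:310];cv2.imwrite('pics/tc.png',cv2.resize(a,None,fx=4,fy=4,interpolation=cv2.INTER_CUBIC))
a=cv2.imread('pics/scene.png')[140:290,250:400];cv2.imwrite('pics/sc.png',cv2.resize(a,None,fx=4,fy=4,interpolation=cv2.INTER_CUBIC))
E
```

```text
(no output)
```

View pics/tc.png

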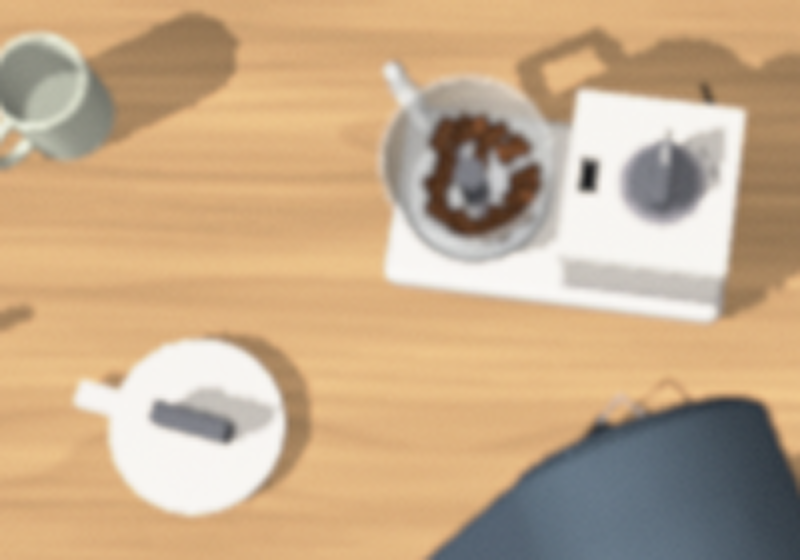

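View pics/sc.png

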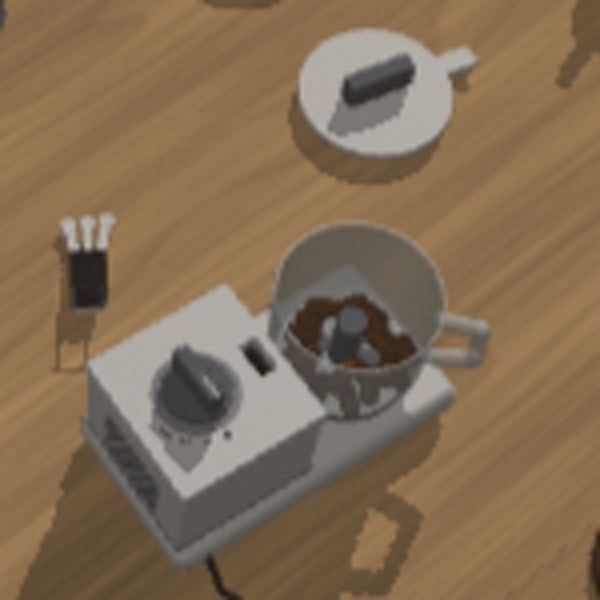

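```bash
cat > fit.py <<'E'
from h import *
from scipy.optimize import least_squares
T=lambda l:(np.array(l,float)+.5)/4-.5+[110,120]
S=lambda l:(np.array(l,float)+.5)/4-.5+[250,140]
def pose(p,L):
    c,s=np.cos(p[2]),np.sin(p[2]); L=np.array(L,float); return np.c_[p[0]+c*L[:,0]-s*L[:,1],p[1]+s*L[:,0]+c*L[:,1],L[:,2]]
def fit(name,L,t,s,p0):
    f=lambda p:np.r_[(pix('top',pose(p,L))-T(t)).ravel(),(pix('scene',pose(p,L))-S(s)).ravel()]
    r=least_squares(f,p0,loss='soft_l1'); print(name,r.x.round(4)); print(f(r.x).reshape(2,-1,2).round(1).tolist()); return r.x
P=[(.065,-.008,.147),(.065,-.135,.147),(-.065,-.135,.147),(-.065,-.008,.147),(0,-.024,.147),(0,.07,.15)]
fit('proc',P,[(580,90),(747,108),(722,277),(560,258),(588,175),(469,167)],[(325,410),(180,496),(88,366),(227,285),(259,356),(360,296)],[.55,-.1,0])
Q=[(0,0,.018),(.102,0,.018),(.033,0,.048),(-.033,0,.048)]
fit('lid',Q,[(197,426),(79,391),(155,407),(230,430)],[(376,90),(472,55),(410,62),(348,85)],[.35,.2,1.3])
E
python3 fit.py
```

```text
proc [ 0.5698 -0.0059 -0.1034]
[[[-0.4, 0.3], [-0.9, 0.8], [0.4, -0.3], [-1.1, -0.6], [-0.0, 0.0], [-1.1, -1.9]], [[0.1, 0.9], [0.4, 1.4], [-1.2, -0.5], [-0.9, -0.4], [-0.8, 0.4], [-0.7, -0.1]]]
lid [0.3899 0.2848 1.3177]
[[[0.2, -0.4], [0.1, -0.0], [-1.2, 0.1], [-0.3, -0.1]], [[-0.6, 0.7], [-0.3, 0.2], [0.2, -0.3], [-0.5, 0.1]]]
```

```bash
cat >> h.py <<'E'
from scipy.spatial.transform import Rotation as R
def togo(x,y,z,phi=None):
    s=ctrl.read_state(); M=R.from_rotvec(s['orientation']).as_matrix(); p=s['tcp_pos']
    print('t',round(s['time'],2),'tcp',p.round(4),'phi',round(np.arctan2(M[1,0],M[0,0]),4),'tilt',round(np.arccos(-M[2,2]),4),'j',s['joint_pos'].round(2),'F',s['contact_force'].round(1))
    print('tool shift',(M.T@(np.array([x,y,z])-p)).round(4))
    if phi is not None: d=-(phi-np.arctan2(M[1,0],M[0,0])); print('yaw',round((d+np.pi)%(2*np.pi)-np.pi,4))
E
python3 -c "
from h import *
togo(.390,.285,.26,1.3177+np.pi)"
```

```text
t 0.1 tcp [ 0.2435 -0.4928  0.2025] phi 0.4588 tilt 0.001 j [-1.2   0.35  1.65 -0.    1.14 -0.08] F [-1.1 -1.5 -0. ]
tool shift [ 0.4759 -0.6325 -0.0568]
yaw 2.2827
```

```bash
python3 -m creep '[{"z":-0.03},{"z":-0.027},{"x":0.03,"y":-0.04},{"x":0.03,"y":-0.04},{"x":0.03,"y":-0.04},{"x":0.03,"y":-0.04},{"x":0.03,"y":-0.04},{"x":0.03,"y":-0.04},{"x":0.03,"y":-0.04},{"x":0.03,"y":-0.04}]' 0.06
python3 -m creep '[{"x":0.034,"y":-0.045},{"x":0.034,"y":-0.045},{"x":0.034,"y":-0.045},{"x":0.034,"y":-0.045},{"x":0.034,"y":-0.045},{"x":0.034,"y":-0.045},{"x":0.032,"y":-0.043},{"yaw":-0.18},{"yaw":-0.185},{"yaw":-0.185},{"yaw":-0.185},{"yaw":-0.185}]'
python3 -m creep '[{"yaw":-0.185},{"yaw":-0.185},{"yaw":-0.185},{"yaw":-0.185},{"yaw":-0.185},{"yaw":-0.185},{"yaw":-0.185},{"yaw":-0.185},{"yaw":-0.185},{"yaw":-0.185},{"yaw":-0.185},{"yaw":-0.185}]'
python3 -c "
from h import *
togo(.390,.285,.022,1.3177+np.pi)"
```

```text
t 0.1 tcp [ 0.2435 -0.4928  0.2025] phi 0.4588 tilt 0.001 j [-1.2   0.35  1.65 -0.    1.14 -0.08] F [-1.1 -1.5 -0. ]
tool shift [ 0.4758 -0.6323  0.1812]
yaw 2.2827schema error: expected keys x, y, z, yaw
schema error: expected keys x, y, z, yaw
schema error: expected keys x, y, z, yaw
```

```bash
python3 -m creep '[{"x":0,"y":0,"z":-0.03,"yaw":0},{"x":0,"y":0,"z":-0.027,"yaw":0},{"x":0.03,"y":-0.04,"z":0,"yaw":0},{"x":0.03,"y":-0.04,"z":0,"yaw":0},{"x":0.03,"y":-0.04,"z":0,"yaw":0},{"x":0.03,"y":-0.04,"z":0,"yaw":0},{"x":0.03,"y":-0.04,"z":0,"yaw":0},{"x":0.03,"y":-0.04,"z":0,"yaw":0},{"x":0.03,"y":-0.04,"z":0,"yaw":0},{"x":0.03,"y":-0.04,"z":0,"yaw":0}]' 0.06
python3 -c "
from h import *
togo(.390,.285,.022,1.3177+np.pi)"
```

```text
time: 1.35
tcp_pos: [0.3169, -0.0984, 0.26]
orientation: [3.059, 0.714, 0.0]
contact_force: [0.6, -0.0, 0.6]
grip_width: 0.701
grip_force: 0.0
t 1.35 tcp [ 0.3169 -0.0984  0.26  ] phi 0.4583 tilt 0.0002 j [-0.44 -0.14  2.06  0.    1.22  0.67] F [ 0.6 -0.   0.6]
tool shift [ 0.2351 -0.3115  0.238 ]
yaw 2.2822
```

```bash

python3 -m creep '[{"x":0.034,"y":-0.045,"z":0,"yaw":0},{"x":0.034,"y":-0.045,"z":0,"yaw":0},{"x":0.034,"y":-0.045,"z":0,"yaw":0},{"x":0.034,"y":-0.045,"z":0,"yaw":0},{"x":0.034,"y":-0.045,"z":0,"yaw":0},{"x":0.034,"y":-0.045,"z":0,"yaw":0},{"x":0.031,"y":-0.042,"z":0,"yaw":0},{"x":0,"y":0,"z":0,"yaw":-0.18},{"x":0,"y":0,"z":0,"yaw":-0.18},{"x":0,"y":0,"z":0,"yaw":-0.18},{"x":0,"y":0,"z":0,"yaw":-0.18},{"x":0,"y":0,"z":0,"yaw":-0.18}]'
python3 -m creep '[{"x":0,"y":0,"z":0,"yaw":-0.185},{"x":0,"y":0,"z":0,"yaw":-0.185},{"x":0,"y":0,"z":0,"yaw":-0.185},{"x":0,"y":0,"z":0,"yaw":-0.185},{"x":0,"y":0,"z":0,"yaw":-0.185},{"x":0,"y":0,"z":0,"yaw":-0.185},{"x":0,"y":0,"z":0,"yaw":-0.185},{"x":0,"y":0,"z":0,"yaw":-0.185},{"x":0,"y":0,"z":0,"yaw":-0.185},{"x":0,"y":0,"z":0,"yaw":-0.185},{"x":0,"y":0,"z":0,"yaw":-0.185},{"x":0,"y":0,"z":0,"yaw":-0.185}]'
python3 -c "
from h import *
togo(.390,.285,.022,1.3177+np.pi)"
```

```text
time: 2.85
tcp_pos: [0.3894, 0.2838, 0.2597]
orientation: [-2.438, -1.981, 0.001]
contact_force: [-0.2, 0.2, 0.6]
grip_width: 0.699
grip_force: 0.0
time: 4.35
tcp_pos: [0.3894, 0.2838, 0.2597]
orientation: [0.691, -3.064, 0.0]
contact_force: [-0.0, 0.0, -0.5]
grip_width: 0.701
grip_force: 0.0
t 4.35 tcp [0.3894 0.2838 0.2597] phi -2.6983 tilt 0.0006 j [ 0.53  0.17  1.75 -0.    1.23 -1.48] F [-0.   0.  -0.5]
tool shift [-0.0012  0.0009  0.2377]
yaw -0.8744
```

```bash

python3 -m creep '[{"x":0,"y":0,"z":0.03,"yaw":-0.175},{"x":0,"y":0,"z":0.03,"yaw":-0.175},{"x":0,"y":0,"z":0.03,"yaw":-0.175},{"x":0,"y":0,"z":0.03,"yaw":-0.175},{"x":0,"y":0,"z":0.03,"yaw":-0.174},{"x":-0.001,"y":0,"z":0.02,"yaw":0},{"x":0,"y":0,"z":0.02,"yaw":0},{"x":0,"y":0,"z":0,"yaw":0}]'
python3 - <<'E'
from h import *
togo(.390,.285,.022,1.3177+np.pi)
cap('scene','s2');cap('top','t2')
a=cv2.imread('pics/s2.png')[60:210,260:410];b=cv2.imread('pics/t2.png')[160:310,80:230]
cv2.imwrite('pics/c2.png',cv2.resize(np.hstack([a,b]),(800,400),interpolation=cv2.INTER_CUBIC))
E
```

```text
time: 5.35
tcp_pos: [0.389, 0.2843, 0.0689]
orientation: [1.913, -2.488, -0.001]
contact_force: [0.4, -0.5, 0.2]
grip_width: 0.7
grip_force: 0.0
t 5.35 tcp [0.389  0.2843 0.0689] phi -1.8304 tilt 0.003 j [ 0.53  0.43  1.94  0.    0.78 -2.35] F [ 0.4 -0.5  0.2]
tool shift [-0.001  -0.0009  0.0469]
yaw -0.0066
```

View pics/c2.png

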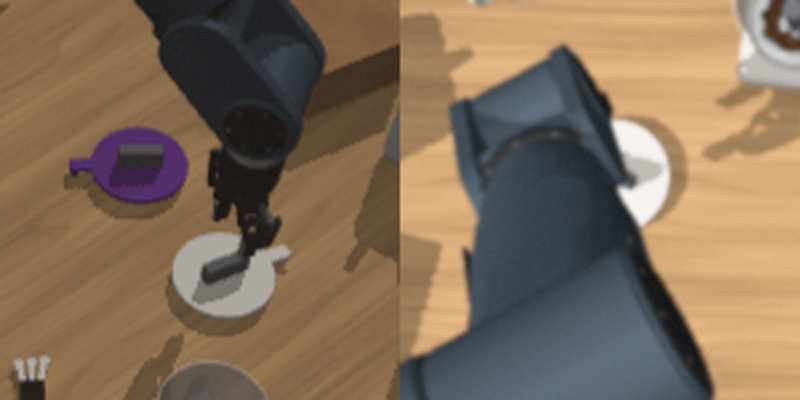

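The gripper is above the white lid's bar with its fingers on either side, and the purple lid is well clear at crop (140,163). Descending and gripping.

```bash

python3 -m creep '[{"x":0,"y":0,"z":0.015,"yaw":-0.006},{"x":0,"y":0,"z":0.012,"yaw":0},{"x":0,"y":0,"z":0.01,"yaw":0},{"x":0,"y":0,"z":0.008,"yaw":0},{"x":0,"y":0,"z":0,"yaw":0}]'
python3 -m creep '[{"x":0,"y":0,"z":0,"yaw":0},{"x":0,"y":0,"z":0,"yaw":0},{"x":0,"y":0,"z":0,"yaw":0},{"x":0,"y":0,"z":0,"yaw":0},{"x":0,"y":0,"z":0,"yaw":0},{"x":0,"y":0,"z":0,"yaw":0}]' 0.0 40
python3 -m creep '[{"x":0,"y":0,"z":-0.01,"yaw":0},{"x":0,"y":0,"z":-0.03,"yaw":0},{"x":0,"y":0,"z":-0.04,"yaw":0},{"x":0,"y":0,"z":-0.05,"yaw":0},{"x":0,"y":0,"z":-0.05,"yaw":0},{"x":0,"y":0,"z":-0.05,"yaw":0},{"x":0,"y":0,"z":0,"yaw":0}]'
python3 - <<'E'
from h import *
phi=-.1034-np.pi/2+np.pi
r=np.array([.577,.0637])
togo(*r,.25,phi)
E
```

```text
time: 6.08
tcp_pos: [0.3895, 0.2847, 0.0244]
orientation: [1.922, -2.484, -0.0]
contact_force: [-0.2, 0.8, -1.1]
grip_width: 0.702
grip_force: 0.0
time: 6.82
tcp_pos: [0.3899, 0.2849, 0.025]
orientation: [-1.923, 2.484, -0.0]
contact_force: [0.8, -1.0, -0.2]
grip_width: 0.002
grip_force: 0.0
time: 7.7
tcp_pos: [0.3911, 0.2857, 0.2591]
orientation: [-1.918, 2.479, -0.001]
contact_force: [0.1, 0.5, -0.3]
grip_width: -0.004
grip_force: 0.0
t 7.7 tcp [0.3911 0.2857 0.2591] phi -1.8243 tilt 0.0073 j [ 0.53  0.17  1.75  0.    1.22 -2.35] F [ 0.1  0.5 -0.3]
tool shift [ 0.1683 -0.2356  0.0095]
yaw 2.9915
```

```bash
python3 - <<'E'
from h import *
cap('scene','s3');cap('top','t3')
a=cv2.imread('pics/s3.png')[60:210,260:410];b=cv2.imread('pics/t3.png')[160:310,80:230]
cv2.imwrite('pics/c3.png',cv2.resize(np.hstack([a,b]),(800,400),interpolation=cv2.INTER_CUBIC))
E
```

```text
(no output)
```

View pics/c3.png

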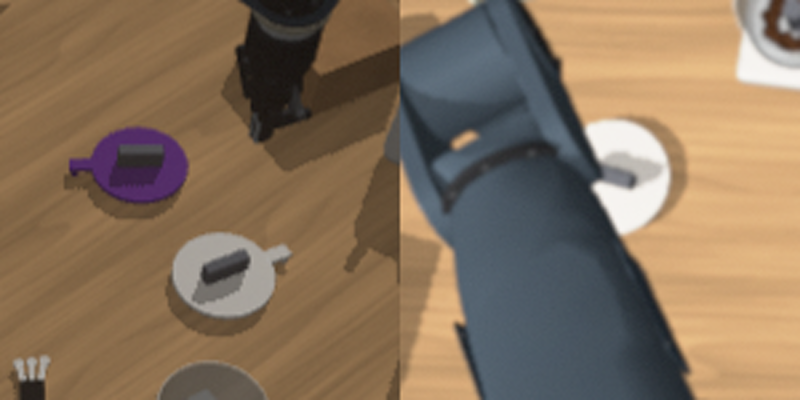

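```bash
python3 - <<'E'
from h import *
for P in [(.391,.2857,.259),(.389,.2843,.0689),(.39,.2848,.048),(.39,.2848,.018)]:
    print((pix('s3',P)-[260,60])*8/3,(pix('t3',P)-[80,160])*8/3+[400,0])
s=ctrl.read_state();print(s['grip_width'],ctrl.grasp_offset)
c=np.load('pics/scene.npz');print({k:c[k] for k in('fx','fy','cx','cy','dist_coeffs')})
c=np.load('pics/top.npz');print({k:c[k] for k in('fx','fy','cx','cy','dist_coeffs')})
E
```

```text
[[253.17781082 153.32817755]] [[557.57190169 137.23087495]]
[[226.49368482 251.23652822]] [[601.4521002  169.27308368]]
[[224.90243673 261.0062658 ]] [[605.15351195 171.30046922]]
[[221.5748647  274.22331565]] [[610.81011734 175.2986443 ]]
0.0006569536477312089 0.0187
{'fx': array(418.70378978), 'fy': array(418.70378978), 'cx': array(272.38063194), 'cy': array(212.80382617), 'dist_coeffs': array([-0.00933949,  0.        ,  0.        ,  0.        ,  0.        ])}
{'fx': array(485.99624431), 'fy': array(485.99624431), 'cx': array(268.16669427), 'cy': array(215.05136738), 'dist_coeffs': array([-0.05562132,  0.        ,  0.        ,  0.        ,  0.        ])}
```

```bash
python3 - <<'E'
from h import *
i=cv2.imread('pics/s3.png')[50:140,310:410];a=cv2.resize(i,None,fx=6,fy=6,interpolation=cv2.INTER_CUBIC)
a=np.clip(a.astype(float)*1.8,0,255).astype(np.uint8)
for dz,col in((0,(0,0,255)),(.02,(0,255,0)),(.04,(255,255,0)),(.0727,(255,0,255))):
    p=(pix('s3',(.3911,.2857,.2591+dz))[0]+.5-[310,50])*6; cv2.circle(a,tuple(int(v) for v in p),4,col,1)
cv2.imwrite('pics/c4.png',a)
E
```

```text
(no output)
```

View pics/c4.png

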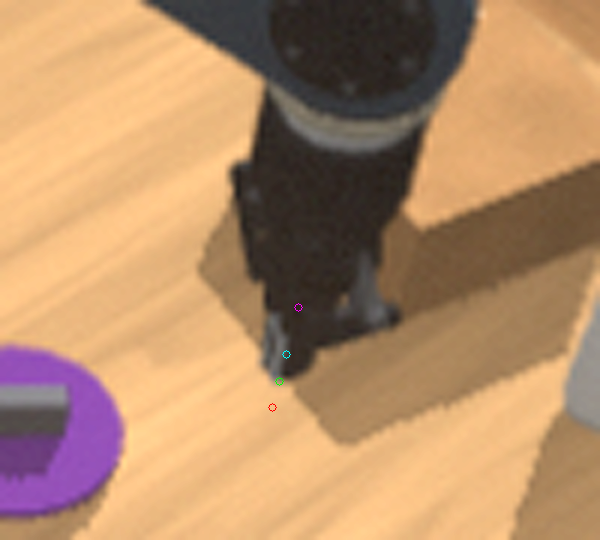

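```bash

python3 -m creep '[{"x":0,"y":0,"z":0,"yaw":0},{"x":0,"y":0,"z":0,"yaw":0},{"x":0,"y":0,"z":0,"yaw":0},{"x":0,"y":0,"z":0,"yaw":0},{"x":0,"y":0,"z":0,"yaw":0}]' 0.085
python3 - <<'E'
from h import *
cap('scene','s4')
def panel(f,P,ps):
    o=pix(f,P)[0].astype(int)-[33,35]
    a=cv2.resize(cv2.imread(f'pics/{f}.png')[o[1]:o[1]+50,o[0]:o[0]+66],(396,300),interpolation=cv2.INTER_CUBIC)
    a=np.clip(a.astype(float)*2.2,0,255).astype(np.uint8)
    for p,col in ps: cv2.circle(a,tuple(int(v) for v in (pix(f,p)[0]+.5-o)*6),4,col,1)
    return a
P=np.array((.3911,.2857,.2591)); y=np.array([-.968,.25,0]); 
B=(0,0,255);G=(0,255,0)
A=panel('s3',P,[(P,B)])
b=panel('s4',P,[(P,B),(P+y*.0425+[0,0,.013],G),(P-y*.0425+[0,0,.013],(255,255,0))])
Q=np.array((.389,.2843,.0689))
c=panel('s2',Q,[(Q,B),(Q+y*.03+[0,0,.007],G),(Q-y*.03+[0,0,.007],(255,255,0))])
cv2.imwrite('pics/c5.png',np.vstack([np.hstack([A,b]),np.hstack([c,c*0])]))
E
```

```text
time: 8.43
tcp_pos: [0.3899, 0.2849, 0.2549]
orientation: [1.923, -2.484, -0.0]
contact_force: [-0.1, -0.0, -0.1]
grip_width: 0.992
grip_force: 0.0
```

View pics/c5.png

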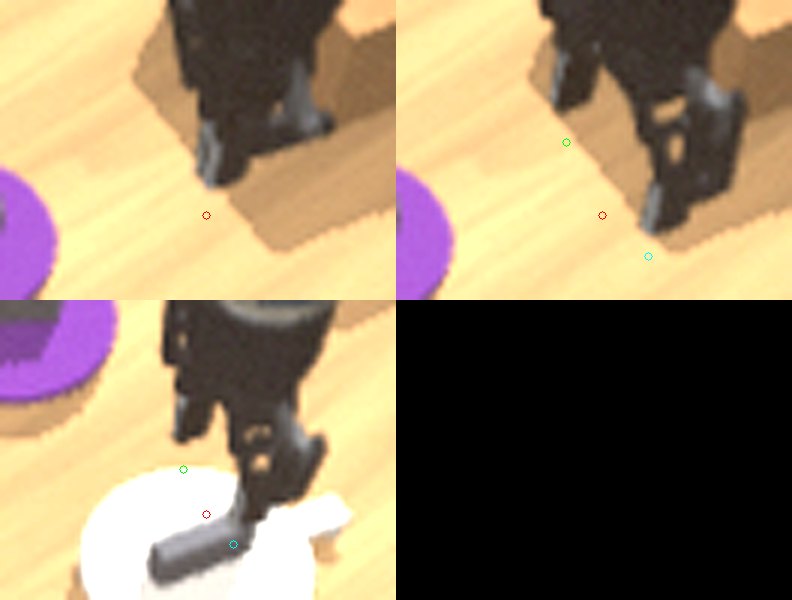

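The tips appear about 23 mm higher than the reported TCP in all three panels: shut tip at panel (212,183) against a projected (206,215). That explains the miss, since the fingers closed just above the bar. I'll go about 23 mm deeper and watch the force.

```bash

python3 -m creep '[{"x":0,"y":0,"z":0.05,"yaw":0},{"x":0,"y":0,"z":0.05,"yaw":0},{"x":0,"y":0,"z":0.05,"yaw":0},{"x":0,"y":0,"z":0.045,"yaw":0},{"x":0,"y":0,"z":0.03,"yaw":0},{"x":0,"y":0,"z":0.01,"yaw":0},{"x":0,"y":0,"z":0.008,"yaw":0},{"x":0,"y":0,"z":0,"yaw":0}]' 0.06
python3 -m creep '[{"x":0,"y":0,"z":0.004,"yaw":0},{"x":0,"y":0,"z":0.004,"yaw":0},{"x":0,"y":0,"z":0,"yaw":0}]'
python3 -m creep '[{"x":0,"y":0,"z":0,"yaw":0},{"x":0,"y":0,"z":0,"yaw":0},{"x":0,"y":0,"z":0,"yaw":0},{"x":0,"y":0,"z":0,"yaw":0},{"x":0,"y":0,"z":0,"yaw":0},{"x":0,"y":0,"z":0,"yaw":0}]' 0.0 40
```

```text
time: 9.48
tcp_pos: [0.3902, 0.2851, 0.0125]
orientation: [-1.922, 2.484, -0.0]
contact_force: [-0.1, 0.8, 0.9]
grip_width: 0.707
grip_force: 0.0
time: 9.85
tcp_pos: [0.3897, 0.2848, 0.0039]
orientation: [1.923, -2.484, -0.0]
contact_force: [-0.4, 0.0, -0.3]
grip_width: 0.7
grip_force: 0.0
time: 10.6
tcp_pos: [0.39, 0.285, 0.0042]
orientation: [-1.922, 2.484, -0.0]
contact_force: [0.0, -0.4, 5.3]
grip_width: 0.224
grip_force: 40.0
```

Gripped: opening 19 mm, force 40 N. Lifting and turning.

```bash

python3 -m creep '[{"x":0,"y":0,"z":-0.01,"yaw":0},{"x":0,"y":0,"z":-0.03,"yaw":0},{"x":0,"y":0,"z":-0.04,"yaw":0},{"x":0,"y":0,"z":-0.05,"yaw":0},{"x":0,"y":0,"z":-0.05,"yaw":0},{"x":0,"y":0,"z":-0.05,"yaw":0},{"x":0,"y":0,"z":-0.02,"yaw":0.1},{"x":0,"y":0,"z":0,"yaw":0.18},{"x":0,"y":0,"z":0,"yaw":0.18},{"x":0,"y":0,"z":0,"yaw":0.18},{"x":0,"y":0,"z":0,"yaw":0.18},{"x":0,"y":0,"z":0,"yaw":0.18}]'
python3 -m creep '[{"x":0,"y":0,"z":0,"yaw":0.18},{"x":0,"y":0,"z":0,"yaw":0.18},{"x":0,"y":0,"z":0,"yaw":0.18},{"x":0,"y":0,"z":0,"yaw":0.18},{"x":0,"y":0,"z":0,"yaw":0.18},{"x":0,"y":0,"z":0,"yaw":0.18},{"x":0,"y":0,"z":0,"yaw":0.18},{"x":0,"y":0,"z":0,"yaw":0.18},{"x":0,"y":0,"z":0,"yaw":0.18},{"x":0,"y":0,"z":0,"yaw":0.18},{"x":0,"y":0,"z":0,"yaw":0.18},{"x":0,"y":0,"z":0,"yaw":0}]'
python3 - <<'E'
from h import *
togo(.577,.0637,.25,-.1034+np.pi/2)
E
```

```text
time: 12.1
tcp_pos: [0.3894, 0.2847, 0.2542]
orientation: [0.487, -3.103, 0.0]
contact_force: [-0.9, -0.9, -2.5]
grip_width: 0.227
grip_force: 39.4
time: 13.6
tcp_pos: [0.3895, 0.2847, 0.2541]
orientation: [-2.32, -2.118, 0.0]
contact_force: [0.1, 0.2, -2.8]
grip_width: 0.223
grip_force: 39.4
t 13.6 tcp [0.3895 0.2847 0.2541] phi 1.48 tilt 0.0003 j [ 0.53  0.17  1.75 -0.    1.21  0.63] F [ 0.1  0.2 -2.8]
tool shift [-0.2031  0.2067  0.0041]
yaw 0.0126
```

```bash

python3 -m creep '[{"x":-0.034,"y":0.034,"z":0,"yaw":0.0126},{"x":-0.034,"y":0.0345,"z":0,"yaw":0},{"x":-0.034,"y":0.0345,"z":0,"yaw":0},{"x":-0.034,"y":0.0345,"z":0,"yaw":0},{"x":-0.034,"y":0.0345,"z":0,"yaw":0},{"x":-0.033,"y":0.0345,"z":0,"yaw":0},{"x":0,"y":0,"z":0.025,"yaw":0},{"x":0,"y":0,"z":0.025,"yaw":0},{"x":0,"y":0,"z":0.02,"yaw":0},{"x":0,"y":0,"z":0,"yaw":0},{"x":0,"y":0,"z":0,"yaw":0}]'
python3 - <<'E'
from h import *
togo(.577,.0637,.16,-.1034+np.pi/2)
cap('scene','s6');cap('top','t6')
a=cv2.imread('pics/s6.png')[170:270,290:390];b=cv2.imread('pics/t6.png')[110:210,190:290]
f=lambda i:np.clip(cv2.resize(i,(400,400),interpolation=cv2.INTER_CUBIC)*1.3,0,255).astype(np.uint8)
cv2.imwrite('pics/c6.png',np.hstack([f(a),f(b)]))
E
```

```text
time: 14.98
tcp_pos: [0.5749, 0.0619, 0.185]
orientation: [2.332, 2.104, 0.001]
contact_force: [-0.3, 0.9, -1.5]
grip_width: 0.223
grip_force: 39.7
t 14.97 tcp [0.5749 0.0619 0.185 ] phi 1.4681 tilt 0.0011 j [0.03 0.42 1.6  0.   1.12 0.13] F [-0.3  0.9 -1.5]
tool shift [0.0021 0.0019 0.025 ]
yaw 0.0007
```

View pics/c6.png

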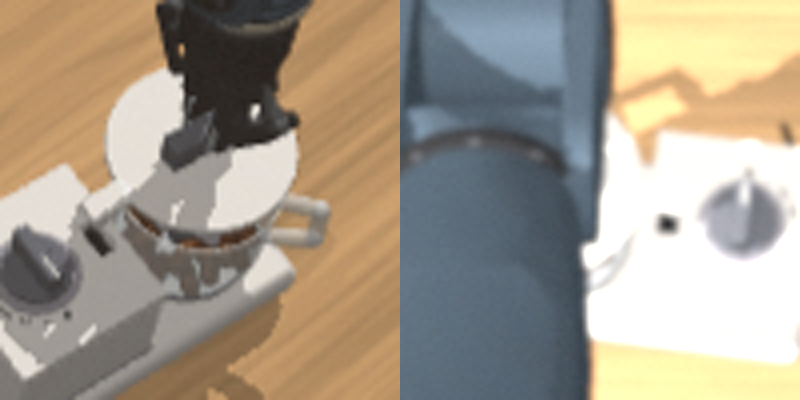

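```bash
python3 - <<'E'
from h import *
th=np.linspace(0,2*np.pi,721)
def ext(f,c,r,zs,off,k):
    q=np.vstack([pix(f,np.c_[c[0]+r*np.cos(th),c[1]+r*np.sin(th),0*th+z]) for z in zs]); q=(q-off+.5)*k-.5
    return 'L %.0f R %.0f T %.0f B %.0f'%(q[:,0].min(),q[:,0].max(),q[:,1].min(),q[:,1].max())
b=(.577,.0637)
print('rim tc',ext('top',b,.066,[.15],[110,120],4)); print('rim sc',ext('scene',b,.066,[.15],[250,140],4))
l=np.array((.5749,.0619)); z=.181
print('lid c6',ext('s6',l,.071,[z+.01,z+.018],[290,170],4))
u=np.array([np.sin(-.103),-np.cos(-.103)]);
t=l+.102*u; print('tip',(pix('s6',(*t,z+.018))[0]-[290,170]+.5)*4-.5)
s=(.5698+.024*np.sin(-.1034)*1,-.0059-.024*np.cos(.1034));print('slot',(pix('s6',(*s,.147))[0]-[290,170]+.5)*4-.5)
def prof(f,p0,p1,n):
    i=cv2.cvtColor(cv2.imread(f'pics/{f}.png'),cv2.COLOR_BGR2GRAY).astype(np.float32)
    xs=np.linspace(p0[0],p1[0],n);ys=np.linspace(p0[1],p1[1],n)
    return cv2.remap(i,xs.astype(np.float32)[None],ys.astype(np.float32)[None],cv2.INTER_LINEAR)[0].astype(int)
# horizontal profile through lid plate centre row (crop y~148 -> row 207)
print(prof('s6',(310,207),(325,207),16),prof('s6',(357,207),(372,207),16))
print(prof('s6',(340,222),(340,234),13))
E
```

```text
rim tc L 378 R 552 T 76 B 244
rim sc L 270 R 445 T 221 B 374
lid c6 L 105 R 300 T 61 B 234
tip [ 89.25328464 209.37812708]
slot [ 95.85718699 237.46484542]
[126 125 126 131 132 132 143 174 172 173 174 173 174 174 174 174] [174 174 174 173 174 173 169 135 114 114 112 110 110 114 116 115]
[121 121 121 121 120 108  90  69  51  45  93  83  68]
```

The lid (scene crop L107, R297, B232, tongue tip (88,208)) and the slot (98,238) match the predictions within about 1 mm. I'll shift the 2 mm remainder and lower with force checks.

```bash

python3 -m creep '[{"x":0.002,"y":0.002,"z":0,"yaw":0},{"x":0,"y":0,"z":0.015,"yaw":0},{"x":0,"y":0,"z":0.013,"yaw":0},{"x":0,"y":0,"z":0,"yaw":0},{"x":0,"y":0,"z":0,"yaw":0}]'
python3 -c "
from h import *
togo(.577,.0637,.144,-.1034+np.pi/2)"
python3 -m creep '[{"x":0,"y":0,"z":0.003,"yaw":0},{"x":0,"y":0,"z":0.002,"yaw":0},{"x":0,"y":0,"z":0,"yaw":0},{"x":0,"y":0,"z":0,"yaw":0}]'
python3 -c "
from h import *
togo(.577,.0637,.144,-.1034+np.pi/2);print(ctrl.read_state()['ft_torque'].round(2))"
```

```text
time: 15.7
tcp_pos: [0.5768, 0.0636, 0.156]
orientation: [-2.335, -2.102, 0.0]
contact_force: [0.3, 0.7, -1.9]
grip_width: 0.221
grip_force: 39.7
t 15.7 tcp [0.5768 0.0636 0.156 ] phi 1.4662 tilt 0.0001 j [0.03 0.46 1.62 0.   1.07 0.13] F [ 0.3  0.7 -1.9]
tool shift [0.0001 0.0002 0.012 ]
yaw -0.0012
time: 16.2
tcp_pos: [0.5768, 0.0636, 0.1512]
orientation: [2.334, 2.102, 0.0]
contact_force: [0.0, 0.7, 0.4]
grip_width: 0.224
grip_force: 40.0
t 16.2 tcp [0.5768 0.0636 0.1512] phi 1.4662 tilt 0.0003 j [ 0.03  0.46  1.62 -0.    1.06  0.13] F [0.  0.7 0.4]
tool shift [0.0001 0.0002 0.0072]
yaw -0.0012
[-0.05  0.06  0.02]
```

```bash

python3 -m creep '[{"x":0,"y":0,"z":0.001,"yaw":0},{"x":0,"y":0,"z":0.001,"yaw":0},{"x":0,"y":0,"z":0,"yaw":0}]'
python3 -c "
from h import *
s=ctrl.read_state();print(s['contact_force'].round(1),s['ft_torque'].round(2))"
python3 -m creep '[{"x":0,"y":0,"z":0.001,"yaw":0},{"x":0,"y":0,"z":0.001,"yaw":0},{"x":0,"y":0,"z":0,"yaw":0}]'
python3 -c "
from h import *
s=ctrl.read_state();print(s['contact_force'].round(1),s['ft_torque'].round(2))"
```

```text
time: 16.58
tcp_pos: [0.5771, 0.0642, 0.15]
orientation: [2.334, 2.102, 0.003]
contact_force: [-1.9, 3.7, 7.5]
grip_width: 0.221
grip_force: 41.1
[-1.9  3.7  7.5] [ 0.38  0.43 -0.06]
time: 16.95
tcp_pos: [0.5773, 0.065, 0.1485]
orientation: [-2.334, -2.102, -0.005]
contact_force: [-3.6, 8.8, 12.3]
grip_width: 0.221
grip_force: 41.8
[-3.6  8.8 12.3] [ 1.12  0.58 -0.04]
```

```bash

python3 -m creep '[{"x":0,"y":0,"z":-0.002,"yaw":0},{"x":0.002,"y":-0.001,"z":-0.002,"yaw":0},{"x":0,"y":0,"z":0,"yaw":0}]'
python3 -c "
from h import *
togo(.577,.0637,.144)"
python3 -m creep '[{"x":0,"y":0,"z":0.002,"yaw":0},{"x":0,"y":0,"z":0.002,"yaw":0},{"x":0,"y":0,"z":0.001,"yaw":0},{"x":0,"y":0,"z":0,"yaw":0}]'
python3 -c "
from h import *
togo(.577,.0637,.144)
s=ctrl.read_state();print(s['contact_force'].round(1),s['ft_torque'].round(2))"
```

```text
time: 17.32
tcp_pos: [0.5756, 0.0656, 0.1508]
orientation: [-2.334, -2.102, 0.001]
contact_force: [-0.5, -0.2, -2.0]
grip_width: 0.221
grip_force: 40.0
t 17.32 tcp [0.5756 0.0656 0.1508] phi 1.4663 tilt 0.0007 j [ 0.03  0.46  1.63 -0.    1.06  0.14] F [-0.5 -0.2 -2. ]
tool shift [-0.0018  0.0016  0.0068]
time: 17.82
tcp_pos: [0.5766, 0.066, 0.1477]
orientation: [2.334, 2.102, 0.003]
contact_force: [-2.2, 3.3, 14.5]
grip_width: 0.223
grip_force: 43.2
t 17.82 tcp [0.5766 0.066  0.1477] phi 1.4662 tilt 0.0021 j [0.03 0.47 1.63 0.   1.05 0.14] F [-2.2  3.3 14.5]
tool shift [-0.0023  0.0006  0.0037]
[-2.2  3.3 14.5] [ 0.31  1.21 -0.04]
```

```bash

python3 -m creep '[{"x":0,"y":0,"z":-0.002,"yaw":0},{"x":0.001,"y":0.0015,"z":-0.003,"yaw":0},{"x":0,"y":0,"z":0,"yaw":0}]'
python3 -c "
from h import *
togo(.577,.0637,.144)"
python3 -m creep '[{"x":0,"y":0,"z":0.002,"yaw":0},{"x":0,"y":0,"z":0.002,"yaw":0},{"x":0,"y":0,"z":0.001,"yaw":0},{"x":0,"y":0,"z":0,"yaw":0}]'
python3 -c "
from h import *
togo(.577,.0637,.144)
s=ctrl.read_state();print(s['contact_force'].round(1),s['ft_torque'].round(2))"
```

```text
time: 18.2
tcp_pos: [0.5775, 0.0665, 0.1508]
orientation: [-2.334, -2.102, 0.0]
contact_force: [-0.7, 0.6, -2.3]
grip_width: 0.225
grip_force: 40.3
t 18.2 tcp [0.5775 0.0665 0.1508] phi 1.4662 tilt 0.0003 j [ 0.03  0.46  1.62 -0.    1.06  0.14] F [-0.7  0.6 -2.3]
tool shift [-0.0028 -0.0002  0.0068]
time: 18.7
tcp_pos: [0.5776, 0.0666, 0.146]
orientation: [2.335, 2.102, 0.001]
contact_force: [0.5, 1.0, 1.9]
grip_width: 0.218
grip_force: 40.7
t 18.7 tcp [0.5776 0.0666 0.146 ] phi 1.4661 tilt 0.0004 j [0.03 0.47 1.62 0.   1.05 0.14] F [0.5 1.  1.9]
tool shift [-0.0029 -0.0003  0.002 ]
[0.5 1.  1.9] [ 0.49 -0.01  0.06]
```

```bash

python3 -m creep '[{"x":0,"y":0,"z":0.001,"yaw":0},{"x":0,"y":0,"z":0.001,"yaw":0},{"x":0,"y":0,"z":0,"yaw":0}]'
python3 -c "
from h import *
togo(.577,.0637,.144)
s=ctrl.read_state();print(s['contact_force'].round(1),s['ft_torque'].round(2))"
python3 -m creep '[{"x":0,"y":0,"z":0.001,"yaw":0},{"x":0,"y":0,"z":0.001,"yaw":0},{"x":0,"y":0,"z":0,"yaw":0}]'
python3 -c "
from h import *
togo(.577,.0637,.144)
s=ctrl.read_state();print(s['contact_force'].round(1),s['ft_torque'].round(2))"
```

```text
time: 19.08
tcp_pos: [0.5777, 0.066, 0.1444]
orientation: [2.334, 2.102, 0.0]
contact_force: [-0.8, -1.9, 5.8]
grip_width: 0.222
grip_force: 41.3
t 19.07 tcp [0.5777 0.066  0.1444] phi 1.4662 tilt 0.0009 j [ 0.03  0.47  1.63 -0.    1.04  0.14] F [-0.8 -1.9  5.8]
tool shift [-0.0024 -0.0005  0.0004]
[-0.8 -1.9  5.8] [-0.07  0.23  0.07]
time: 19.45
tcp_pos: [0.5779, 0.0659, 0.1439]
orientation: [2.333, 2.101, 0.001]
contact_force: [-7.0, -5.5, 18.3]
grip_width: 0.222
grip_force: 43.0
t 19.45 tcp [0.5779 0.0659 0.1439] phi 1.4662 tilt 0.0017 j [ 0.03  0.47  1.63 -0.    1.04  0.14] F [-7.  -5.5 18.3]
tool shift [-0.0022 -0.0006 -0.0001]
[-7.  -5.5 18.3] [-0.31  1.23  0.09]
```

At z 0.144 the downward motion stops, which is the expected seated height. Relieving the pressure, releasing and rising.

```bash

python3 -m creep '[{"x":0,"y":0,"z":-0.001,"yaw":0},{"x":0,"y":0,"z":0,"yaw":0}]'
python3 -m creep '[{"x":0,"y":0,"z":0,"yaw":0},{"x":0,"y":0,"z":0,"yaw":0},{"x":0,"y":0,"z":0,"yaw":0},{"x":0,"y":0,"z":-0.01,"yaw":0},{"x":0,"y":0,"z":-0.03,"yaw":0},{"x":0,"y":0,"z":-0.05,"yaw":0},{"x":0,"y":0,"z":-0.05,"yaw":0},{"x":0,"y":0,"z":0,"yaw":0}]' 0.045 40
python3 - <<'E'
from h import *
togo(.5698-.08*np.sin(.1034),-.0059-.08*np.cos(.1034),.3)
cap('scene','s7')
th=np.linspace(0,2*np.pi,721)
b=(.577,.0637)
for z in(.158,.150):
  q=pix('s7',np.c_[b[0]+.071*np.cos(th),b[1]+.071*np.sin(th),0*th+z]); q=(q-[270,165]+.5)*5-.5
  print(z,q.min(0),q.max(0))
cv2.imwrite('pics/c7.png',cv2.resize(cv2.imread('pics/s7.png')[165:285,270:390],None,fx=5,fy=5,interpolation=cv2.INTER_CUBIC))
E
```

```text
time: 19.7
tcp_pos: [0.5778, 0.0659, 0.1439]
orientation: [2.334, 2.101, 0.0]
contact_force: [-3.4, -4.0, 9.7]
grip_width: 0.22
grip_force: 41.8
time: 20.7
tcp_pos: [0.579, 0.0666, 0.2877]
orientation: [2.331, 2.099, 0.009]
contact_force: [0.1, 0.6, 0.0]
grip_width: 0.528
grip_force: 0.0
t 20.7 tcp [0.579  0.0666 0.2877] phi 1.4663 tilt 0.0077 j [ 0.03  0.34  1.46 -0.    1.34  0.14] F [0.1 0.6 0. ]
tool shift [-0.1531 -0.0014 -0.0125]
0.158 [230.63021773 138.30176655] [466.86641661 344.15989263]
0.15 [229.41967053 145.10282299] [464.34759896 350.17590588]
```

View pics/c7.png

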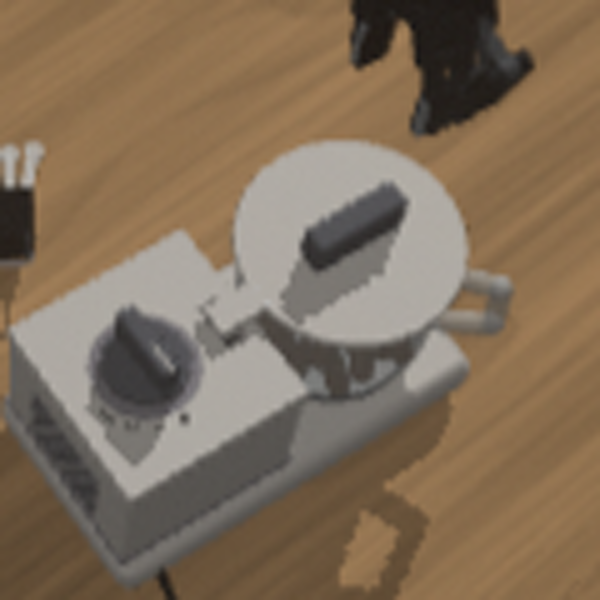

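The last picture shows the lid seated level: plate L234, R468, T140, B347 against the expected 231/467/138/350. The tongue is in the slot at (230,310) and the dial sits at (145,355), at rest. Next I'll move over the dial with the tool's x along its bar.

```bash

python3 -m creep '[{"x":0,"y":0,"z":0,"yaw":-0.175},{"x":0,"y":0,"z":0,"yaw":-0.175},{"x":0,"y":0,"z":0,"yaw":-0.175},{"x":0,"y":0,"z":0,"yaw":-0.175},{"x":0,"y":0,"z":0,"yaw":-0.175},{"x":0,"y":0,"z":0,"yaw":-0.175},{"x":0,"y":0,"z":0,"yaw":-0.175},{"x":0,"y":0,"z":0,"yaw":-0.175},{"x":0,"y":0,"z":0,"yaw":-0.172}]'
python3 -m creep '[{"x":0,"y":-0.05,"z":0,"yaw":0},{"x":0,"y":-0.05,"z":0,"yaw":0},{"x":0.001,"y":-0.05,"z":0,"yaw":0},{"x":0,"y":0,"z":0.03,"yaw":0},{"x":0,"y":0,"z":0.03,"yaw":0},{"x":0,"y":0,"z":0,"yaw":0}]'
python3 -c "
from h import *
togo(.562,-.084,.140,np.pi-.1034)"
```

```text
time: 21.88
tcp_pos: [0.5769, 0.0665, 0.2817]
orientation: [-0.153, -3.136, 0.0]
contact_force: [0.2, 0.2, 1.6]
grip_width: 0.525
grip_force: 0.0
time: 22.62
tcp_pos: [0.5594, -0.0823, 0.2204]
orientation: [-0.162, -3.132, -0.002]
contact_force: [-0.0, 0.7, -0.5]
grip_width: 0.525
grip_force: 0.0
t 22.62 tcp [ 0.5594 -0.0823  0.2204] phi 3.038 tilt 0.0056 j [-0.23  0.36  1.59  0.    1.2  -1.7 ] F [-0.   0.7 -0.5]
tool shift [-0.0032 -0.0015  0.0804]
yaw -0.0002
```

```bash

python3 -m creep '[{"x":-0.002,"y":-0.0015,"z":0.02,"yaw":0},{"x":0,"y":0,"z":0.02,"yaw":0},{"x":0,"y":0,"z":0.015,"yaw":0},{"x":0,"y":0,"z":0.01,"yaw":0},{"x":0,"y":0,"z":0.008,"yaw":0},{"x":0,"y":0,"z":0.006,"yaw":0},{"x":0,"y":0,"z":0,"yaw":0}]'
python3 -c "
from h import *
togo(.562,-.084,.140,np.pi-.1034)"
```

```text
time: 23.5
tcp_pos: [0.5628, -0.0842, 0.1438]
orientation: [-0.162, -3.137, -0.0]
contact_force: [1.1, 0.6, 0.4]
grip_width: 0.524
grip_force: 0.0
t 23.5 tcp [ 0.5628 -0.0842  0.1438] phi 3.0382 tilt 0.0004 j [-0.23  0.45  1.66  0.    1.03 -1.7 ] F [1.1 0.6 0.4]
tool shift [0.0008 0.0002 0.0038]
yaw 0.0
```

```bash

python3 -m creep '[{"x":0,"y":0,"z":0.003,"yaw":0},{"x":0,"y":0,"z":0,"yaw":0},{"x":0,"y":0,"z":0,"yaw":0},{"x":0,"y":0,"z":0,"yaw":0},{"x":0,"y":0,"z":0,"yaw":0},{"x":0,"y":0,"z":0,"yaw":0}]' 0.0 60
python3 -c "
from h import *
togo(.562,-.084,.140,np.pi-.1034);print(ctrl.read_state()['ft_torque'].round(2))"
```

```text
time: 24.25
tcp_pos: [0.5629, -0.0843, 0.1411]
orientation: [0.162, 3.137, -0.0]
contact_force: [-1.1, 0.7, 2.2]
grip_width: 0.144
grip_force: 59.7
t 24.25 tcp [ 0.5629 -0.0843  0.1411] phi 3.0382 tilt 0.0001 j [-0.23  0.46  1.66 -0.    1.02 -1.7 ] F [-1.1  0.7  2.2]
tool shift [0.0009 0.0002 0.0011]
yaw 0.0
[-0.    0.27  0.  ]
```

```bash

python3 -m creep '[{"x":0,"y":0,"z":0,"yaw":0.1},{"x":0,"y":0,"z":0,"yaw":0.1},{"x":0,"y":0,"z":0,"yaw":0.1},{"x":0,"y":0,"z":0,"yaw":0.1},{"x":0,"y":0,"z":0,"yaw":0.1},{"x":0,"y":0,"z":0,"yaw":0.1},{"x":0,"y":0,"z":0,"yaw":0}]'
python3 -c "
from h import *
togo(.562,-.084,.140,np.pi-.1034-1.22);print(ctrl.read_state()['ft_torque'].round(2))"
python3 -m creep '[{"x":0,"y":0,"z":0,"yaw":0.1},{"x":0,"y":0,"z":0,"yaw":0.1},{"x":0,"y":0,"z":0,"yaw":0.1},{"x":0,"y":0,"z":0,"yaw":0.1},{"x":0,"y":0,"z":0,"yaw":0.1},{"x":0,"y":0,"z":0,"yaw":0.1},{"x":0,"y":0,"z":0,"yaw":0}]'
python3 -c "
from h import *
togo(.562,-.084,.140,np.pi-.1034-1.22);print(ctrl.read_state()['ft_torque'].round(2))"
```

```text
time: 25.12
tcp_pos: [0.5626, -0.085, 0.1411]
orientation: [-1.084, -2.949, 0.002]
contact_force: [-3.1, -4.3, 3.8]
grip_width: 0.143
grip_force: 60.0
t 25.12 tcp [ 0.5626 -0.085   0.1411] phi 2.4371 tilt 0.0014 j [-0.23  0.45  1.66 -0.    1.03 -1.1 ] F [-3.1 -4.3  3.8]
tool shift [0.0011 0.0004 0.0011]
yaw 0.6189
[-0.79  0.62  0.11]
time: 26.0
tcp_pos: [0.5619, -0.0854, 0.1411]
orientation: [-1.906, -2.496, 0.004]
contact_force: [-7.1, -7.0, 5.4]
grip_width: 0.145
grip_force: 60.3
t 26.0 tcp [ 0.5619 -0.0854  0.1411] phi 1.8371 tilt 0.0028 j [-0.23  0.45  1.66 -0.    1.03 -0.5 ] F [-7.1 -7.   5.4]
tool shift [0.0013 0.0005 0.0011]
yaw 0.0189
[-1.26  1.34  0.21]
```

```bash

python3 -m creep '[{"x":0,"y":0,"z":0,"yaw":0.03},{"x":0,"y":0,"z":0,"yaw":0},{"x":0,"y":0,"z":0,"yaw":0},{"x":0,"y":0,"z":0,"yaw":0},{"x":0,"y":0,"z":0,"yaw":0},{"x":0,"y":0,"z":0,"yaw":0}]'
python3 - <<'E'
from h import *
togo(.562,-.084,.140,np.pi-.1034-1.22);print(ctrl.read_state()['ft_torque'].round(2))
# lid / dial changes seen: pixel diff around lid since release
c=cap('scene','s8');a=cv2.imread('pics/s7.png').astype(int);b=cv2.imread('pics/s8.png').astype(int)
d=np.abs(a-b).sum(2); th=np.linspace(0,2*np.pi,721)
for r in(.066,.076):
  q=pix('s8',np.c_[.5778+r*np.cos(th),.066+r*np.sin(th),0*th+.158]).round().astype(int)
  print(r,np.mean(d[q[:,1],q[:,0]]>60))
E
```

```text
time: 26.75
tcp_pos: [0.5619, -0.0854, 0.1411]
orientation: [-1.942, -2.469, 0.004]
contact_force: [-7.4, -7.2, 5.8]
grip_width: 0.144
grip_force: 60.3
t 26.75 tcp [ 0.5619 -0.0854  0.1411] phi 1.8087 tilt 0.0029 j [-0.23  0.45  1.66 -0.    1.03 -0.47] F [-7.4 -7.2  5.8]
tool shift [0.0013 0.0005 0.0011]
yaw -0.0095
[-1.3   1.38  0.17]
0.066 0.15256588072122051
0.076 0.2843273231622746
```

```bash
python3 -c "
from plant import ctrl
print(ctrl.hand_in())"
```

```text
the job is handed in; nothing more can be done
None
```

I handed the job in at about 27 s with the lid seated and released and the dial held by the gripper at about 1.23 rad by tool yaw (third click is 1.2); the hand-in returned no verdict, and I did not view a picture of the lid after turning the dial.

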